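# Put the hand tools back in the inlays of the drawer tray

### The job

Put the two spanners, the ratchet and the screwdriver lying on the bench back into the lift-out drawer tray, each lying fully down in the moulded pocket that is cut to its own shape and length. Leave the small bottle and the tape measure standing where they are.

Things in the scene. Friction and masses are not known exactly. Their poses are not given: they have to be found in the camera images.
- long_spanner: the longer chrome combination spanner, lying flat, 183 (x) x 26 (y) x 8 (z) mm, 0.13 kg nominal. Origin: centre of its underside; x along the shank, towards the ring end. Shank between the heads (within 65 mm of the centre) 9 mm wide, from 1 to 6 mm above the underside; centre of mass near the origin
- short_spanner: the shorter chrome combination spanner, lying flat, 155 (x) x 23 (y) x 7 (z) mm, 0.09 kg. Origin: centre of its underside; x along the shank, towards the ring end. Shank (within 55 mm of the centre) 8 mm wide, from 1 to 5 mm above the underside; centre of mass near the origin
- ratchet: chrome ratchet handle lying flat, 38 (x) x 183 (y) x 21 (z) mm, 0.38 kg. Origin: centre of its underside; y along its length, towards the round head. Handle 20 mm wide and 21 mm high from y = -92 to +50 mm, head 38 mm wide and 17 mm high from +50 to +92 mm; balances near the origin
- screwdriver: screwdriver with a yellow handle and thin steel blade, lying, 27 (x) x 195 (y) x 27 (z) mm, 0.11 kg. Origin: the bench point under the middle of its length; y along its length, towards the handle's end. Handle 27 mm thick from y = +2 to +98 mm, blade 6 mm thick at 13 mm height from -98 to +2 mm; balances at about y = +45 mm
- inlay_long_spanner: Black plastic inlay 232 (x) x 96 (y) x 24 mm, fixed in a steel tray (rims 24, inlay tops 26 mm above bench). Origin: centre of underside, 2 mm above bench; x along length, away from robot. Grey pocket floor 14 mm above origin; pocket symmetrical about origin, 199 mm long, 23 wide, 38 mm lobe at each end, 74 mm wide finger recess within 24 mm of the middle. Spanner centre goes at origin, either way
- inlay_short_spanner: Black plastic inlay 232 (x) x 96 (y) x 24 mm, fixed in a steel tray (rims 24, inlay tops 26 mm above bench). Origin: centre of underside, 2 mm above bench; x along length, away from robot. Grey pocket floor 14 mm above origin; pocket symmetrical about origin, 171 mm long, 23 wide, 36 mm lobe at each end, 74 mm wide finger recess within 24 mm of the middle. Spanner centre goes at origin, either way
- inlay_ratchet: Black plastic inlay 232 (x) x 96 (y) x 24 mm, fixed in a steel tray (rims 24, inlay tops 26 mm above bench). Origin: centre of underside, 2 mm above bench; x along length, away from robot. Grey pocket floor 8 mm above origin; pocket x -99 to 99, 32 wide, head lobe 50 wide x 42 to 99, finger recess 76 wide x -19 to 29. Ratchet origin goes at this origin, its y along +x (only way it fits)
- inlay_screwdriver: Black plastic inlay 232 (x) x 96 (y) x 24 mm, fixed in a steel tray (rims 24, inlay tops 26 mm above bench). Origin: centre of underside, 2 mm above bench; x along length, away from robot. Grey pocket floor 6 mm above origin; pocket: blade 20 wide x -106 to -6, handle 40 wide x -6 to 106, finger recess 80 wide x 21 to 69. Driver origin goes at this origin, its y along +x (only way it fits)
- thread_lock: bystander: small blue and white bottle standing upright behind the tools, 37 mm across, 78 mm high. Origin: centre of its underside
- tape_measure: bystander: yellow and black pocket tape measure standing on edge behind the gap between tray and tools, 35 x 74 x 63 mm. Origin: centre of its underside
There are look-alikes about, which are no part of the job. There is more than one size of the ratchet; the one meant has the size given above.

How it is judged:
At the end, for the whole second after the job is handed in: Each tool lies at rest in its own inlay: origin within 12 mm along and 10 mm across (screwdriver 15) of the inlay origin, underside within 4 mm of the pocket floor (screwdriver: to 9 mm above, lying level within 0.08 rad), length within 0.15 rad of the inlay x. Any order; spanners either way (x of long_spanner in the frame of inlay_long_spanner between -0.012 and 0.012 m and y of long_spanner in the frame of inlay_long_spanner between -0.01 and 0.01 m and z of long_spanner in the frame of inlay_long_spanner between 0.01 and 0.018 m and angle between the x axis of long_spanner and the x axis of inlay_long_spanner, either way round below 0.15 rad and linear speed of each of long_spanner, short_spanner, ratchet, screwdriver below 0.02 m/s and angular speed of each of long_spanner, short_spanner, ratchet, screwdriver below 0.2 rad/s and x of short_spanner in the frame of inlay_short_spanner between -0.012 and 0.012 m and y of short_spanner in the frame of inlay_short_spanner between -0.01 and 0.01 m and z of short_spanner in the frame of inlay_short_spanner between 0.01 and 0.018 m and angle between the x axis of short_spanner and the x axis of inlay_short_spanner, either way round below 0.15 rad and x of ratchet in the frame of inlay_ratchet between -0.012 and 0.012 m and y of ratchet in the frame of inlay_ratchet between -0.01 and 0.01 m and z of ratchet in the frame of inlay_ratchet between 0.004 and 0.012 m and angle between the y axis of ratchet and the x axis of inlay_ratchet, either way round below 0.15 rad and x of screwdriver in the frame of inlay_screwdriver between -0.012 and 0.012 m and y of screwdriver in the frame of inlay_screwdriver between -0.015 and 0.015 m and z of screwdriver in the frame of inlay_screwdriver between 0.002 and 0.015 m and angle between the y axis of screwdriver and the x axis of inlay_screwdriver, either way round below 0.15 rad and angle between screwdriver's own y axis and vertical between 1.49 and 1.65 rad); the robot touches nothing.
It fails at once if the small bottle is pushed more than 30 mm or tipped over (distance of thread_lock from where it was at the start of the episode above 0.03 m or angle between thread_lock's own z axis and vertical above 0.4 rad).
It fails at once if the tape measure is pushed more than 30 mm or tipped over (distance of tape_measure from where it was at the start of the episode above 0.03 m or angle between tape_measure's own z axis and vertical above 0.4 rad).
It also fails if it takes over 122 s, if anything falls off the work surface, if the arm or the gripper's body presses on something with over 40 N, if the wrist force passes 120 N, or if a joint passes its speed limit or range.

### The arm

A 7-joint arm with a two-finger parallel gripper is mounted at the origin on a cart in front of the work surface, level with it; the furniture and walls round the work are solid. World frame = base frame: x ahead of the robot, y to its left, z up, the work surface at z = 0. Lengths are in m, angles in rad, forces in N, time in s.
With the tool pointing down it reaches from about 0.4 to 0.85 m from the base axis. Payload 4.5 kg.
Tool frame: the origin (TCP) lies at the very end of the fingers, on their centre line; the grasp point (between the pads) lies 19 mm behind it; z points along the fingers, y is the line along which they close (so a half turn about z gives the same grasp; the last joint's range is limited). The gripper opens to 88 mm and grips with 3 to 60 N. Pads are 18 mm wide; open, the fingers measure 123 mm over their backs; the gripper's body (75 mm by 187 mm) begins 45 mm behind the grasp point.
Start: joints at [-1.276, 0.689, -0.195, 1.565, 0.157, 0.902, -0.215], TCP at [0.161, 0.604, 0.239] pointing down, gripper open.
Joint ranges: [-3.01, 3.01], [-0.46, 2.08], [-1.47, 1.51], [0.13, 2.56], [-1, 4.14], [0.04, 2.09], [-2.66, 2.66]. Speed limits (rad/s): [2.57, 2.57, 3.14, 3.14, 3.14, 3.14, 3.14].

### API

Orientations are given as a unit quaternion [w, x, y, z].
In Python, from bench import robot gives the robot as it stands. Calls block until the motion is done:
- robot.movep(position, orientation): joint-space move of the TCP to a pose.
- robot.move_l(position, frame=None, v=0.15, contact_N=None): straight line of the TCP; frame=None keeps the orientation; v is the mean speed in m/s. With contact_N (N) it stops when the force on the tool has changed by that much, and returns True; else False.
- robot.move_j(angles): joint-space move.
- robot.set_gripper(opening, force=None): finger opening in m; force is the grip in N (None keeps the last); returns when the fingers have stopped.
- robot.sleep(seconds).
- robot.inverse_kinematics(position, orientation): joint angles nearest the present ones, or None.
- robot.read_state(): the state.
- robot.capture(name): name is "scene" or "top"; returns (picture, depth): 384x512x3 uint8, red, green, blue; 384x512 float32, m along the optical axis (not along the pixel's ray), 0 where there is no reading.
- robot.get_calibration(name): a dict with "fov_y" (degrees; the focal length in pixels is half the picture's height over the tangent of half this angle, whatever the lens; pixels are square), "cx", "cy" (the principal point, pixels), "distortion" ([k1, k2, p1, p2, k3] as OpenCV has them; the pictures are not rectified), "R" (3x3) and "t" (3): a world point X has camera coordinates R X + t. Camera axes: x right, y down, z forward; pixel columns grow to the right and rows downward; lengths in m; the calibration is good to about 2 mm. A picture is of the moment at which its call begins. get_calibration takes no time and is no camera call.
A pose or a line that the arm cannot do raises robot.PlanningError and nothing moves.
- robot.close_job(): hands the job in; it is judged then, once.
The state is a dict: "time_s": time; "q": joint angles; "qvel": joint speeds; "joint_torque": joint torques, N m; "ee_pos": TCP position; "ee_rot": TCP orientation; "force": force on the tool from outside, world axes, zero at the start; "moment": the same for the moment, N m; "width": finger opening in m; "grip_force": force on a finger pad.
Only numpy, scipy, OpenCV 4.12 (cv2) and the standard library are available. Lean on these libraries where they do the work, as an engineer would, in place of code of your own. Each camera call takes 0.05 s, during which the arm holds its last target. There are 200 camera calls.

## Working session

There is one attempt and no reset: what is moved stays moved. The work goes in short steps, each a Python script; the robot and the scene stay as the last script left them, time stands still between calls to the robot, and variables do not carry over. Pictures are saved under pics/ and viewed, at most 14 in all, crops included, and the job is handed in when it is done.

```bash
mkdir -p pics; ls
cat > h.py <<'E'
import numpy as np, cv2
from bench import robot
def snap(n):
    im,d=robot.capture(n); c=robot.get_calibration(n); return im,d,c
def K(c,h=384):
    f=h/2/np.tan(np.radians(c["fov_y"])/2); return np.array([[f,0,c["cx"]],[0,f,c["cy"]],[0,0,1.]])
def rays(c,uv):
    p=cv2.undistortPoints(np.array(uv,float).reshape(-1,1,2),K(c),np.array(c["distortion"],float)).reshape(-1,2)
    return np.c_[p,np.ones(len(p))]
def plane(c,uv,z):
    R=np.array(c["R"]);t=np.array(c["t"]); r=rays(c,uv)@R; o=-R.T@t
    return o+r*((z-o[2])/r[:,2])[:,None]
def cloud(d,c):
    v,u=np.mgrid[:d.shape[0],:d.shape[1]]
    r=rays(c,np.c_[u.ravel(),v.ravel()])*d.ravel()[:,None]
    return ((r-np.array(c["t"]))@np.array(c["R"])).reshape(d.shape+(3,))
E
python3 - <<'E'
from h import *
for n in("scene","top"):
    im,d,c=snap(n); np.savez(f"{n}0.npz",im=im,d=d); cv2.imwrite(f"pics/{n}0.png",cv2.resize(im[...,::-1],(768,576),interpolation=cv2.INTER_CUBIC))
    P=cloud(d,c); print(n,c, (-np.array(c["R"]).T@np.array(c["t"])).round(3), (d>0).mean())
s=robot.read_state();print(s["time_s"],s["ee_pos"],s["ee_rot"],s["width"])
E
```

```text
pics
scene {'fov_y': 53.596253767396185, 'cx': 255.55583339071705, 'cy': 194.9147644018752, 'distortion': array([-0.11577166,  0.        ,  0.        ,  0.        ,  0.        ]), 'R': array([[ 0.59996798, -0.79982808, -0.01770482],
       [-0.40688992, -0.28601292, -0.86754666],
       [ 0.68882437,  0.52770412, -0.49704058]]), 't': array([-0.37367899,  0.25507144,  0.89882313])} [-0.291 -0.7    0.661] 0.9959157307942709
top {'fov_y': 46.234555485162474, 'cx': 255.75804142819976, 'cy': 190.76916808153385, 'distortion': array([-0.02823203,  0.        ,  0.        ,  0.        ,  0.        ]), 'R': array([[-0.00398993, -0.9999389 , -0.01030949],
       [-0.98997895,  0.00540507, -0.14111151],
       [ 0.14115861,  0.00964315, -0.98994003]]), 't': array([-0.0698184 ,  0.5473754 ,  1.58984006])} [ 0.317 -0.088  1.65 ] 0.9958597819010416
0.1 [0.16105275 0.60329578 0.23797936] [-4.41562421e-05  1.29998847e-01  9.91513786e-01 -8.42752109e-04] 0.08872246542153463
```

View pics/scene0.png

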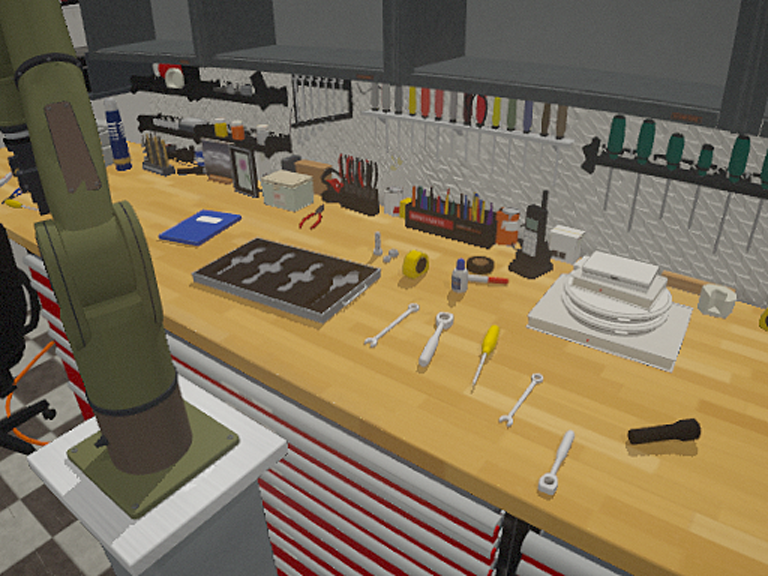

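View pics/top0.png

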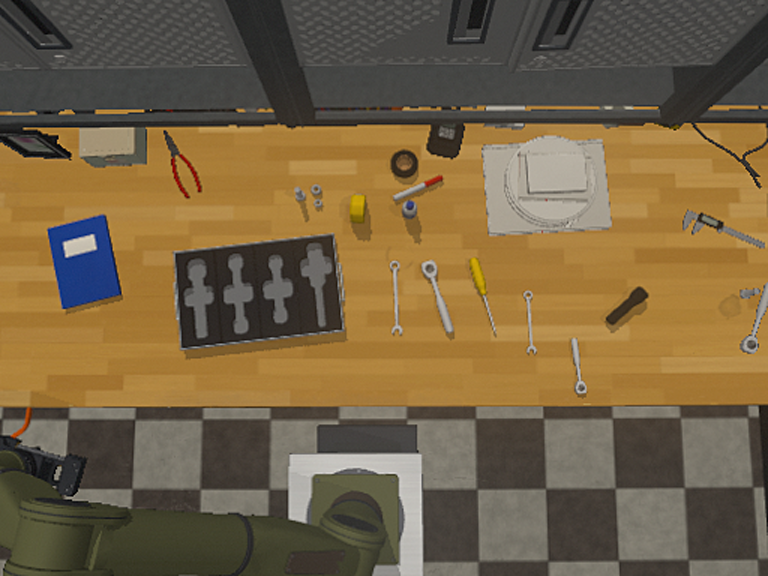

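The scene and top pictures show the tray at about (258,292) in the 768-wide top view. Its pockets are at (200,298), (238,294), (277,289) and (318,285), with the screwdriver pocket last.

Candidates for each thing, top-view pixels:
- **Spanners:** (397,298), which looks longer, and (530,322), which looks shorter.
- **Ratchets:** (437,297), a small one at (578,366), and another at the right edge (755,320).
- **Screwdriver:** (483,297) yellow. The red and white marker at (418,188) is a look-alike.
- **Bottle:** (410,208).
- **Tape measure:** (358,208).

I'll measure them next.

```bash
cat > m.py <<'E'
from h import *
def masks(im):
    hsv=cv2.cvtColor(im,cv2.COLOR_RGB2HSV); H,S,V=cv2.split(hsv)
    chrome=((S<75)&(V>60)).astype(np.uint8)
    yel=((H>23)&(H<35)&(S>190)&(V>120)).astype(np.uint8)
    return chrome,yel,hsv
def blobs(m,c,z,a=40,b=6000):
    out=[]
    for k in cv2.findContours(m,cv2.RETR_EXTERNAL,cv2.CHAIN_APPROX_NONE)[0]:
        A=cv2.contourArea(k)
        if a<A<b:
            p=plane(c,k.reshape(-1,2),z)[:,:2]
            r=cv2.minAreaRect((p*1000).astype(np.float32)); out.append((k,A,r))
    return out
E
python3 - <<'E'
from m import *
for n in("top","scene"):
    f=np.load(n+"0.npz");im,d=f["im"],f["d"];c=robot.get_calibration(n)
    P=cloud(d,c);ch,y,hsv=masks(im)
    for nm,m in(("chrome",ch),("yellow",y)):
        for k,A,r in blobs(m,c,0.01):
            (x,yy),(w,h),a=r
            if 300<x<900 and -700<yy<450 and max(w,h)>40:
                mk=np.zeros(m.shape,np.uint8);cv2.drawContours(mk,[k],-1,1,-1)
                z=P[mk>0][:,2]
                print(n,nm,(k.reshape(-1,2).mean(0)*1.5).astype(int),"c",int(x),int(yy),"wh",int(w),int(h),"a",round(a),"z",np.percentile(z,[10,50,90]).round(4))
    if n=="top":
        for (u,v) in((60,330),(450,380),(300,330)):  # bench height check
            print("bench",P[int(v/1.5),int(u/1.5)].round(4))
        cv2.imwrite("pics/tools.png",cv2.resize(im[150:270,240:400,::-1],(800,600),interpolation=cv2.INTER_CUBIC))
        cv2.imwrite("pics/tray.png",cv2.resize(im[145:245,105:240,::-1],(800,592),interpolation=cv2.INTER_CUBIC))
E
```

```text
top chrome [577 366] c 354 -541 wh 129 26 a 2 z [0.0071 0.0128 0.0181]
top chrome [529 322] c 462 -426 wh 150 22 a 1 z [0.0001 0.0051 0.0104]
top chrome [177 304] c 508 438 wh 202 9 a 6 z [-0.0003  0.019   0.0273]
top chrome [395 298] c 524 -100 wh 178 22 a 1 z [-0.0017  0.0054  0.0117]
top chrome [437 294] c 527 -208 wh 182 35 a 21 z [0.0111 0.0177 0.023 ]
top chrome [198 297] c 525 383 wh 197 73 a 12 z [0.0055 0.0105 0.0175]
top chrome [277 288] c 546 189 wh 168 74 a 1 z [0.0113 0.0166 0.0229]
top chrome [237 293] c 536 287 wh 198 70 a 1 z [0.0115 0.0165 0.0237]
top chrome [317 281] c 555 95 wh 209 78 a 0 z [0.0035 0.0087 0.0165]
top chrome [273 288] c 542 233 wh 247 411 a 6 z [0.0022 0.0217 0.028 ]
top chrome [408 208] c 744 -135 wh 33 42 a 90 z [0.0226 0.0467 0.0567]
top chrome [408 191] c 791 -135 wh 15 83 a 23 z [0.0055 0.0129 0.0202]
top chrome [545 186] c 811 -478 wh 250 309 a 3 z [0.0266 0.0849 0.1382]
top yellow [477 275] c 575 -303 wh 91 24 a 17 z [0.0179 0.0238 0.0301]
top yellow [357 206] c 751 -7 wh 33 61 a 90 z [0.0485 0.0575 0.0645]
bench [0.4471 0.7297 0.0008]
bench 
[... 307 characters left out ...]
2 wh 190 27 a 3 z [0.002  0.006  0.0087]
scene chrome [341 281] c 598 100 wh 121 63 a 32 z [0.0081 0.0097 0.0273]
scene chrome [285 294] c 464 189 wh 246 471 a 36 z [0.0044 0.0151 0.0249]
scene chrome [465 277] c 774 -111 wh 112 107 a 78 z [0.0058 0.0204 0.0524]
scene chrome [303 275] c 561 203 wh 68 166 a 88 z [0.0163 0.0179 0.0276]
scene chrome [269 267] c 550 303 wh 69 189 a 82 z [0.0138 0.0176 0.0277]
scene chrome [247 257] c 546 392 wh 74 207 a 84 z [0.0073 0.0098 0.0248]
scene chrome [377 243] c 823 170 wh 146 19 a 37 z [0.007  0.0265 0.0559]
scene yellow [489 339] c 584 -296 wh 105 25 a 17 z [0.0177 0.0229 0.0272]
scene yellow [416 264] c 775 13 wh 150 60 a 33 z [0.0106 0.0385 0.0605]
```

View pics/tools.png

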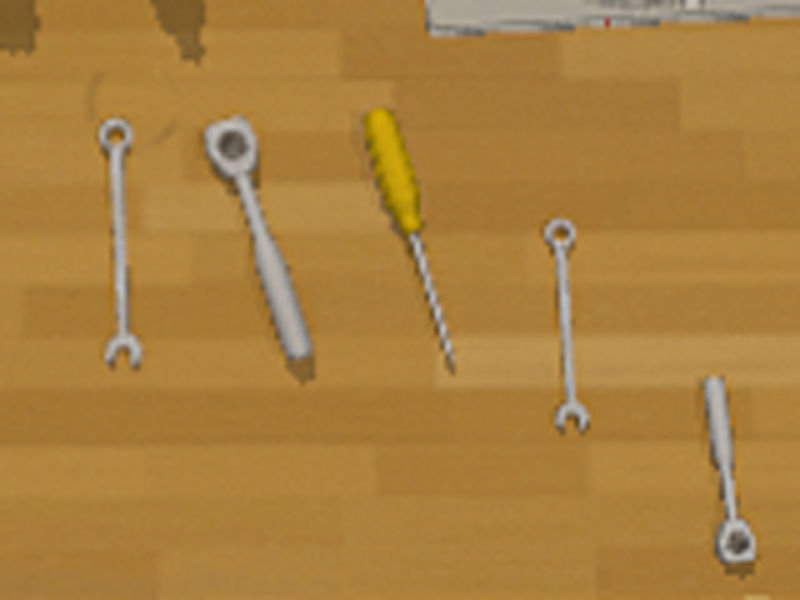

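View pics/tray.png

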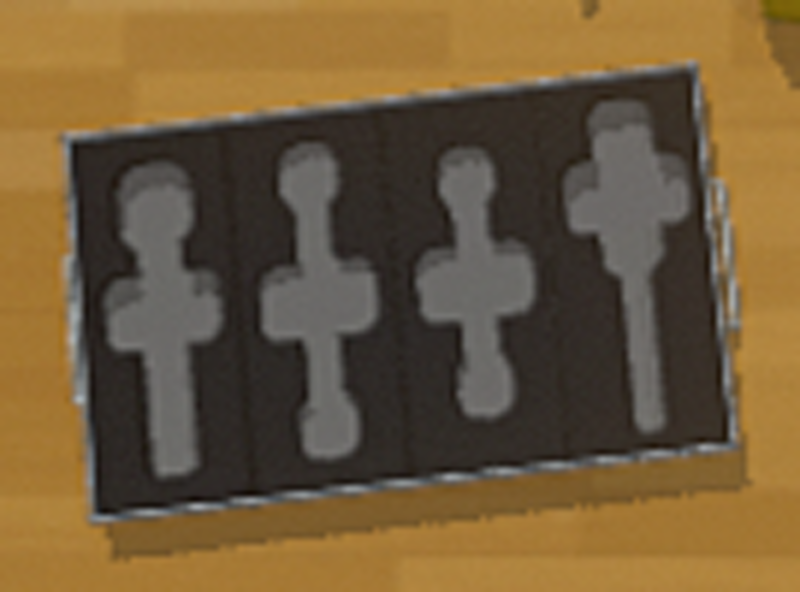

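Close crops confirm the choices: the 182 mm ratchet at (437,297), not the 129 mm one. The longer spanner measures 178 mm and the shorter 150 mm. The ratchet pocket is leftmost, then long spanner, short spanner and screwdriver. Next I refine the poses in both views.

```bash
cat > p.py <<'E'
from m import *
def axisfit(p,lo,hi,d0):
    """p Nx2 (m). centre along from extremes, line from points whose along coord (from mid) lies in lo..hi"""
    d=np.array(d0,float);d/=np.linalg.norm(d);mid=p.mean(0)
    for _ in range(4):
        s=(p-mid)@d; q=p[(s>lo)&(s<hi)].astype(np.float32)
        vx,vy,x0,y0=cv2.fitLine(q,cv2.DIST_HUBER,0,1e-4,1e-4).ravel()
        e=np.array([vx,vy],float); d=e*np.sign(e@d); o=np.array([x0,y0])
        s=(p-o)@d; mid=o+d*(s.min()+s.max())/2
    return mid,d,s.max()-s.min()
def mpts(m,c,z):
    v,u=np.nonzero(m); return plane(c,np.c_[u,v],z)[:,:2]
def comp(m,c,z,near,big=True):
    n,l,st,_=cv2.connectedComponentsWithStats(m)
    best=min((k for k in range(1,n) if 25<st[k,4]<5000),key=lambda k:np.linalg.norm(mpts((l==k),c,z).mean(0)-near))
    return (l==best)
E
python3 - <<'E'
from p import *
T=dict(long=((.522,-.1),.005,-.06,.06,(1,0)),short=((.46,-.427),.004,-.05,.05,(1,0)),ratchet=((.528,-.207),.015,-.085,.05,(1,.3)))
for n in("top","scene"):
    f=np.load(n+"0.npz");im,d=f["im"],f["d"];c=robot.get_calibration(n);ch,y,hsv=masks(im)
    for k,(nr,z,lo,hi,d0) in T.items():
        mid,dd,L=axisfit(mpts(comp(ch,c,z,nr),c,z),lo,hi,d0); print(n,k,mid.round(4),"deg",np.degrees(np.arctan2(dd[1],dd[0])).round(2),"L",L.round(4))
    hp=mpts(comp(y,c,.0135,(.58,-.3)),c,.0135)
    # screwdriver: handle + blade
    b=((hsv[...,1]<110)&(hsv[...,2]>40)).astype(np.uint8); bp=mpts(b,c,.0135)
    hm,hd,hL=axisfit(hp,-.05,.05,(1,.3)); s=(bp-hm)@hd; w=(bp-hm)@np.array([-hd[1],hd[0]])
    k=(s<-.05)&(s>-.16)&(abs(w)<.012); bs=s[k]
    print(n,"driver handle",hm.round(4),np.degrees(np.arctan2(hd[1],hd[0])).round(2),hL.round(4),"blade min",bs.min().round(4) if k.any() else None,"handle max",((hp-hm)@hd).max().round(4),"blade w",np.median(w[k]).round(4), k.sum())
    # inlay top (black)
    X=plane(c,np.stack(np.meshgrid(np.arange(512),np.arange(384)),-1).reshape(-1,2),.026).reshape(384,512,3)
    reg=(X[...,0]>.36)&(X[...,0]<.72)&(X[...,1]>0)&(X[...,1]<.5)
    blk=((hsv[...,2]<75)&reg).astype(np.uint8)
    n_,l,st,ce=cv2.connectedComponentsWithStats(blk);bi=1+np.argmax(st[1:,4]);bp=X[l==bi][:,:2]
    r=cv2.minAreaRect((bp*1000).astype(np.float32)); print(n,"inlays rect",r)
    # pockets floors
    C=np.array(r[0])/1000;a=np.radians(r[2]); a=(a+np.pi/4)%(np.pi/2)-np.pi/4
    ex=np.array([np.cos(a),np.sin(a)]);ey=np.array([-ex[1],ex[0]])
    grey=((hsv[...,2]>=85)&(hsv[...,1]<75)).astype(np.uint8)
    P=cloud(d,c)
    for nm,off,z in(("ratchet",.144,.01),("long",.048,.016),("short",-.048,.016),("driver",-.144,.008)):
        Y=plane(c,np.stack(np.meshgrid(np.arange(512),np.arange(384)),-1).reshape(-1,2),z).reshape(384,512,3)
        q=Y[...,:2]-(C+ey*off); xs=q@ex; ys=q@ey
        k=(abs(xs)<.112)&(abs(ys)<.044)&(grey>0)
        e=k&(abs(ys)<.008); 
        print("  ",nm,"origin",(C+ey*off).round(4),"ang",np.degrees(a).round(2),"floor x",xs[e].min().round(4),xs[e].max().round(4),"y med",np.median(ys[k]).round(4),ys[k].min().round(4),ys[k].max().round(4),"z",np.median(P[e][:,2]).round(4))
    for nm,(u,v) in dict(tape=(357,206),bottle=(408,208)).items():
        if n=="top": print(nm,P[int(v/1.5),int(u/1.5)].round(3))
E
```

```text
top long [ 0.5253 -0.1006] deg 1.93 L 0.1791
top short [ 0.4625 -0.4273] deg 2.61 L 0.1515
top ratchet [ 0.5254 -0.2046] deg 16.93 L 0.1826
top driver handle [ 0.5752 -0.3034] 15.01 0.0917 blade min -0.146 handle max 0.0458 blade w -0.0007 51
top inlays rect ((539.9922485351562, 236.04010009765625), (233.44627380371094, 389.5416259765625), 6.423995018005371)
   ratchet origin [0.5239 0.3791] ang 6.42 floor x -0.0941 0.0941 y med 0.0051 -0.0284 0.0401 z 0.0102
   long origin [0.5346 0.2837] ang 6.42 floor x -0.0953 0.0968 y med 0.0024 -0.0331 0.0382 z 0.016
   short origin [0.5454 0.1883] ang 6.42 floor x -0.0808 0.0816 y med -0.0001 -0.0345 0.0366 z 0.0161
   driver origin [0.5561 0.0929] ang 6.42 floor x -0.102 0.1049 y med -0.0018 -0.0385 0.0346 z 0.0079
tape [ 0.74  -0.009  0.067]
bottle [ 0.733 -0.132  0.076]
scene long [ 0.526  -0.0989] deg 2.19 L 0.1919
scene short [ 0.4642 -0.4249] deg 1.77 L 0.1581
scene ratchet [ 0.5219 -0.2064] deg 16.16 L 0.1964
scene driver handle [ 0.58   -0.2989] 16.82 0.1048 blade min -0.1549 handle max 0.0524 blade w 0.0017 60
scene inlays rect ((537.3172607421875, 236.16656494140625), (229.16224670410156, 386.2559814453125), 6.2878923416137695)
   ratchet origin [0.5215 0.3793] ang 6.29 floor x -0.1106 0.0943 y med 0.0164 -0.0423 0.0436 z 0.0097
   long origin [0.5321 0.2839] ang 6.29 floor x -0.1118 0.0995 y med 0.0097 -0.0423 0.0418 z 0.0182
   short origin [0.5426 0.1885] ang 6.29 floor x -0.1112 0.0859 y med 0.0064 -0.0412 0.0428 z 0.0183
   driver origin [0.5531 0.093 ] ang 6.29 floor x -0.111 0.1079 y med -0.007 -0.0439 0.0439 z 0.0104
```

```bash
cat > act.py <<'E'
from p import *
from scipy.spatial.transform import Rotation as Ro
C=np.array([.5387,.2361]);A=np.radians(6.36)
ex=np.array([np.cos(A),np.sin(A)]);ey=np.array([-ex[1],ex[0]])
INL=dict(ratchet=(.147,.010),long=(.049,.016),short=(-.049,.016),driver=(-.147,.008))
# grip xy, angle, offset of grip along tool from its origin, tcp height above underside, opening, grip force
TOOL=dict(long=((.5256,-.0998),2.05,0,.0015,.045,40),short=((.4633,-.4262),2.2,0,.0015,.045,40),
 ratchet=((.5236,-.2055),16.5,.003,.004,.055,50),driver=((.572,-.3027),16,.045,.004,.05,40))
def quat(th):
    """tool down, closing line across the axis at th; the half turn with joint 7 nearer its middle"""
    out=[]
    for k in(0,np.pi):
        y=np.array([-np.sin(th+k),np.cos(th+k),0]);z=np.array([0,0,-1.]);q=Ro.from_matrix(np.c_[np.cross(y,z),y,z]).as_quat()
        out.append(q[[3,0,1,2]])
    return out
def go(xy,z,th):
    q=[(abs(j[6]),i) for i in quat(th) if (j:=robot.inverse_kinematics([*xy,z],i)) is not None]
    robot.movep([*xy,z],min(q,key=lambda t:t[0])[1])
def st(m):
    s=robot.read_state();print(m,"t",round(s["time_s"],1),"tcp",np.round(s["ee_pos"],4),"w",round(s["width"],4),"gf",np.round(s["grip_force"],1),"F",np.round(s["force"],1));return s
def pick(n):
    xy,a,off,h,op,f=TOOL[n];a=np.radians(a);d=np.array([np.cos(a),np.sin(a)])
    if n!="driver": xy=np.array(xy)+off*d
    robot.set_gripper(op); go(xy,.15,a)
    robot.move_l([*xy,.02],v=.2); hit=robot.move_l([*xy,-.004],v=.03,contact_N=5)
    s=st(f"hit {hit}"); z0=s["ee_pos"][2]; robot.move_l([*xy,z0+h],v=.03)
    robot.set_gripper(op-.04 if n in("long","short") else .015,force=f) if False else robot.set_gripper(0,force=f)
    robot.sleep(.2); st("grip"); robot.move_l([*xy,.15],v=.15); st("up"); return z0+h
def place(n,zg,rel=.018):
    o,fz=INL[n];off=TOOL[n][2];g=C+ey*o+ex*off
    go(g,.15,A); robot.move_l([*g,zg+fz+.02],v=.15)
    hit=robot.move_l([*g,zg+fz-.003],v=.03,contact_N=6); s=st(f"down {hit} want {zg+fz:.4f}")
    robot.set_gripper(min(s["width"]+rel,.043)); robot.move_l([*g,.15],v=.15); st("free")
E
python3 - <<'E'
from act import *
zg=pick("long"); open("zg","w").write(str(zg))
im,d,c=snap("top"); cv2.imwrite("pics/held.png",cv2.resize(im[150:270,210:340,::-1],(650,600),interpolation=cv2.INTER_CUBIC))
E
```

```text
hit True t 5.1 tcp [ 5.255e-01 -9.980e-02  5.000e-04] w 0.0452 gf 3.3 F [0.2 0.2 6.4]
grip t 6.2 tcp [ 0.5256 -0.0998  0.002 ] w 0.0078 gf 40.0 F [ 0.2 -0.1 -0.5]
up t 7.4 tcp [ 0.525  -0.0996  0.1494] w 0.0076 gf 40.0 F [-0.1 -0.4 -0.6]
```

Run:
```python
from act import *
place("long",float(open("zg").read()))
zg=pick("short"); place("short",zg)
im,d,c=snap("top"); cv2.imwrite("pics/two.png",cv2.resize(im[135:265,105:240,::-1],(623,600),interpolation=cv2.INTER_CUBIC))
```

```text
down True want 0.0180 t 10.4 tcp [0.5332 0.2845 0.0179] w 0.0081 gf 40.0 F [-0.8 -0.4  5.1]
free t 11.9 tcp [0.5329 0.2841 0.149 ] w 0.0266 gf 0.0 F [-0.4  0.1  0.3]
hit True t 16.3 tcp [ 0.4632 -0.4261  0.0005] w 0.045 gf 2.6 F [-0.1  0.9  5.3]
grip t 17.4 tcp [ 0.4633 -0.4262  0.002 ] w 0.0063 gf 40.0 F [ 0.3 -0.5 -0.9]
up t 18.6 tcp [ 0.4628 -0.4257  0.1491] w 0.0067 gf 40.0 F [-0.6  0.  -0.4]
down True want 0.0180 t 22.3 tcp [0.544  0.1872 0.0179] w 0.0069 gf 40.0 F [ 0.1 -0.6  5.8]
free t 23.8 tcp [0.5437 0.1868 0.1491] w 0.0246 gf 0.0 F [ 1.2  0.1 -0.4]
```

View pics/two.png

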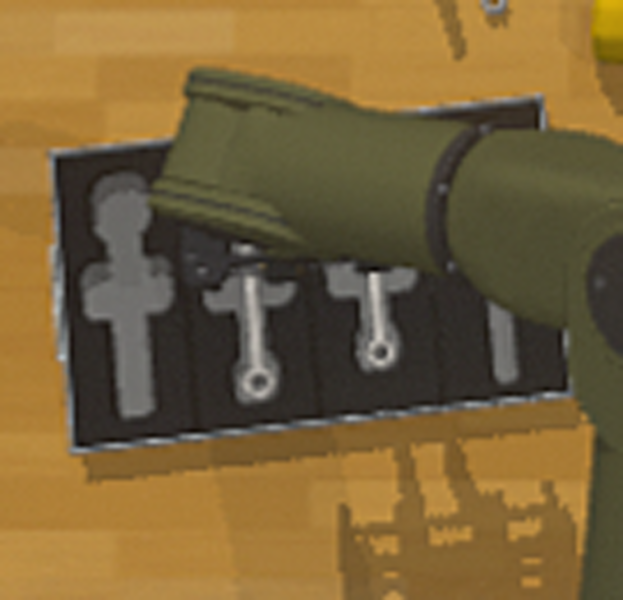

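Both spanners lie in their pockets, rings at crop pixels (257,382) and (379,352), each turned half round, which is allowed. The ratchet and screwdriver must not turn, so I fix one wrist branch for both the pick and the place.

```bash
cat >> act.py <<'E'
BR=None
def go(xy,z,th):
    robot.movep([*xy,z],quat(th)[BR])
def branch(n):
    global BR
    xy,a,off=TOOL[n][:3]; o,fz=INL[n]; g=C+ey*o+ex*off; sc=[]
    for k in(0,1):
        j=[robot.inverse_kinematics([*xy,.15],quat(np.radians(a))[k]),robot.inverse_kinematics([*g,.15],quat(A)[k])]
        j+= [robot.inverse_kinematics([*xy,.004],quat(np.radians(a))[k]),robot.inverse_kinematics([*g,.012],quat(A)[k])]
        print(n,k,[None if i is None else round(i[6],2) for i in j]); sc.append(9 if any(i is None for i in j) else max(abs(i[6]) for i in j))
    BR=int(np.argmin(sc)); assert min(sc)<9
E
python3 - <<'E'
from act import *
import act
act.branch("ratchet"); act.branch("driver")
E
```

```text
ratchet 0 [np.float64(1.22), np.float64(0.24), np.float64(1.06), np.float64(0.13)]
ratchet 1 [np.float64(-1.46), np.float64(-2.42), np.float64(-1.68), np.float64(-2.51)]
driver 0 [np.float64(1.49), np.float64(0.62), np.float64(1.42), np.float64(0.48)]
driver 1 [np.float64(-1.27), np.float64(-2.03), np.float64(-1.4), np.float64(-2.16)]
```

Run:
```python
from act import *
import act
for n in("ratchet","driver"):
    act.branch(n); zg=pick(n)
    if robot.read_state()["width"]<.005: print("no grasp",n); break
    place(n,zg,rel=.016)
act.BR=0; go((.5,-.35),.25,0)
for n in("top","scene"):
    im,d,c=snap(n); np.savez(n+"1.npz",im=im,d=d)
    r=im[135:255,100:245] if n=="top" else im[140:230,110:280]
    cv2.imwrite(f"pics/{n}1.png",cv2.resize(r[...,::-1],None,fx=4.6,fy=4.6,interpolation=cv2.INTER_CUBIC))
```

```text
ratchet 0 [np.float64(1.22), np.float64(0.24), np.float64(1.06), np.float64(0.13)]
ratchet 1 [np.float64(-1.46), np.float64(-2.42), np.float64(-1.68), np.float64(-2.51)]
hit True t 27.4 tcp [ 5.263e-01 -2.048e-01  5.000e-04] w 0.0548 gf 2.4 F [-0.1  0.3  5.2]
grip t 28.5 tcp [ 0.5264 -0.2045  0.0045] w 0.0167 gf 49.9 F [-0.4  1.  -0.2]
up t 29.7 tcp [ 0.5257 -0.2049  0.1489] w 0.0166 gf 49.8 F [ 0.2  1.2 -3.5]
down True want 0.0145 t 33.3 tcp [0.5253 0.3823 0.0145] w 0.0166 gf 49.8 F [-0.3 -1.1  5.7]
free t 34.8 tcp [0.5251 0.3818 0.1489] w 0.0326 gf 0.0 F [ 0.  -0.7 -0.4]
driver 0 [np.float64(1.49), np.float64(0.63), np.float64(1.39), np.float64(0.49)]
driver 1 [np.float64(-1.29), np.float64(-2.01), np.float64(-1.4), np.float64(-2.13)]
hit True t 39.1 tcp [ 0.5718 -0.3028  0.0006] w 0.0501 gf 2.3 F [-0.4 -0.9  5.8]
grip t 40.1 tcp [ 0.5719 -0.3027  0.0045] w 0.025 gf 40.0 F [ 0.1  0.2 -0.7]
up t 41.3 tcp [ 0.5712 -0.3028  0.1488] w 0.0252 gf 40.0 F [ 0.4  0.3 -1.8]
down True want 0.0126 t 44.3 tcp [0.5996 0.0948 0.0123] w 0.0254 gf 40.0 F [-0.3 -0.9  4.8]
free t 45.8 tcp [0.5992 0.0945 0.149 ] w 0.0414 gf 0.0 F [-0.2 -0.2  0.5]
```

View pics/top1.png

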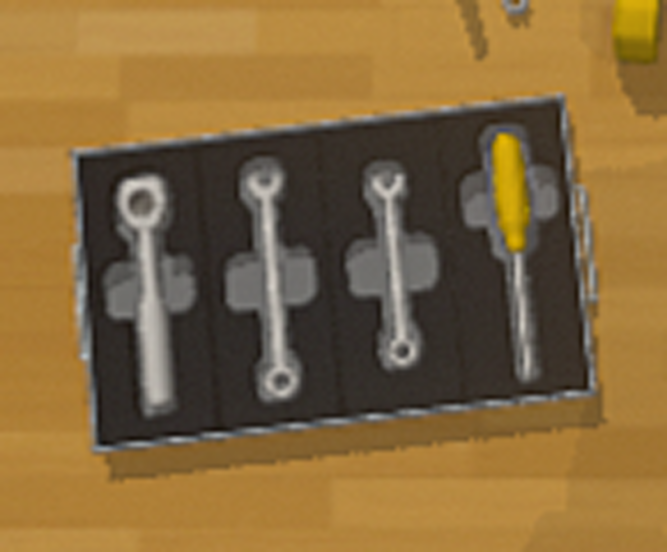

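View pics/scene1.png

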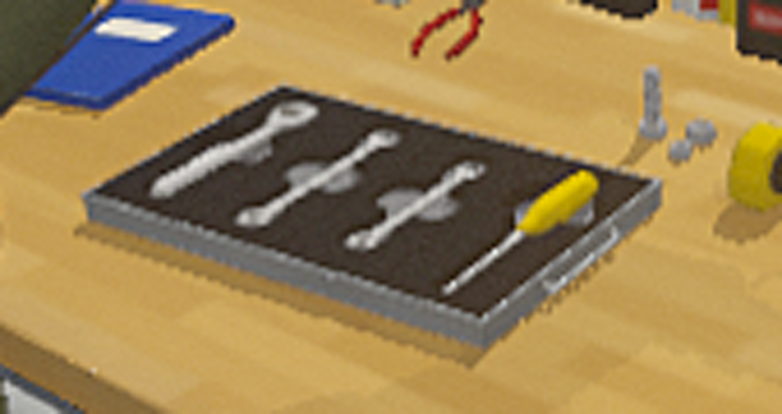

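All four tools look seated: ratchet at (147,290), long spanner (272,280), short spanner (394,265), screwdriver (514,250). I'll check heights and centres numerically before handing in.

Run:
```python
from act import *
Z=dict(ratchet=.027,long=.022,short=.021,driver=.021)
for n in("top","scene"):
    f=np.load(n+"1.npz");im,d=f["im"],f["d"];c=robot.get_calibration(n);hsv=cv2.cvtColor(im,cv2.COLOR_RGB2HSV);P=cloud(d,c)
    g0=np.stack(np.meshgrid(np.arange(512),np.arange(384)),-1).reshape(-1,2)
    for k,(o,fz) in INL.items():
        Y=plane(c,g0,Z[k]).reshape(384,512,3)[...,:2]-(C+ey*o); x,y=Y@ex,Y@ey
        m=(abs(x)<.108)&(abs(y)<.03)&((hsv[...,2]>150) if k!="driver" else ((hsv[...,2]>135)))
        fl=cv2.fitLine(np.c_[x[m],y[m]].astype(np.float32),cv2.DIST_HUBER,0,1e-4,1e-4).ravel()
        zs=[round(float(np.median(P[...,2][m&(x>a)&(x<a+.03)])),4) if (m&(x>a)&(x<a+.03)).sum()>3 else None for a in(-.09,-.06,.03,.06)]
        print(n,k,"x ext",x[m].min().round(3),x[m].max().round(3),"mid",round((x[m].min()+x[m].max())/2*1000,1),"y at 0",round((fl[3]-fl[1]/fl[0]*fl[2])*1000,1),"ang",round(float(fl[1]/fl[0]),3),"z",zs)
```

```text
top ratchet x ext -0.087 0.093 mid 3.1 y at 0 -1.6 ang 0.003 z [0.0294, 0.0288, 0.0238, 0.0266]
top long x ext -0.091 0.084 mid -3.4 y at 0 -1.4 ang -0.003 z [0.0233, 0.0215, 0.0226, 0.0216]
top short x ext -0.076 0.072 mid -1.8 y at 0 -1.3 ang -0.004 z [0.0251, 0.0223, 0.0207, 0.0212]
top driver x ext -0.098 0.096 mid -0.7 y at 0 -0.5 ang -0.003 z [0.0227, 0.0205, 0.0325, 0.0315]
scene ratchet x ext -0.09 0.09 mid -0.2 y at 0 -2.5 ang -0.04 z [0.028, 0.0278, 0.0239, 0.0258]
scene long x ext -0.09 0.083 mid -3.4 y at 0 1.0 ang -0.009 z [0.0247, 0.0235, 0.0185, 0.0199]
scene short x ext -0.07 0.077 mid 3.5 y at 0 1.7 ang -0.005 z [0.023, 0.0227, 0.0256, 0.0228]
scene driver x ext -0.094 0.106 mid 5.9 y at 0 3.0 ang 0.027 z [0.0241, 0.0228, 0.0289, 0.0319]
```

```bash
python3 -c "
from bench import robot
print(robot.close_job(), robot.read_state()['time_s'])"
```

```text
the job is handed in; nothing more can be done
the job is handed in; nothing more can be done
```

All four tools are in their own pockets, measured within the position, angle and height limits from both cameras. The arm stayed clear of the bottle and tape measure, and the job is handed in after about 50 s of robot time; no verdict came back.

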